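# Fold the tortilla press lid right back

## Task

Open the tortilla press all the way for cleaning: with the fingertips, push its lid up from under the projecting lip, over the hinge, and down until it lies fully flat on the rests at the other side, then let go and move clear. Only push: do not pinch the lip between the fingers, do not fling or slam the lid, and leave the dish, measuring cup, tongs and rolling pin where they are.

Things in the scene. Friction and masses are not known exactly. Their poses are not given: they have to be found in the camera images.
- press: fixed base of an aluminium tortilla press. Origin: on the work surface under the middle of the hinge; x lies along the hinge, whose level axis is 44 mm up, lugs at x = -80, +80 to 52 mm high. At +y (robot's left at zero yaw; yaw varies +-0.4 rad) the round lower plate: 190 mm across, top 44 mm high, centre y = 105. At -y two rails 20 mm high with black rests for the flipped lid, to y = -180
- lid (a joint): lid angle, rad: 0 shut, 1.57 upright, 3.14 flipped over, flat on the rests (its stop); starts at 0 to 0.4. The lid: ribbed aluminium disc, 190 mm across, 10 mm thick, centre 105 mm from the hinge axis, flat inner face in the plane of that axis; 0.5 to 0.7 kg. The stiff hinge (1.05 N m friction) holds it where it is left, so it must be pushed all the way, with up to 9 N at the lip
- lip_edge (a point): middle of the outer edge, on the inner face, of the lid's projecting lip, 240 mm from the hinge axis (44 mm up, with nothing under the outer 40 mm, when shut). The lip: aluminium, 92 mm along the hinge direction, 10 mm thick, from 193 to 240 mm from the axis, inner face level with the lid's, a red strip 84 x 26 x 4 mm on its outside. x along the hinge, y outward from it, z up when shut
- dish: white ceramic bowl-shaped dish, 120 mm across, 35 mm high, loose; origin: centre of its underside. Leave alone
- cup: yellow plastic measuring cup, 72 mm across, 55 mm high, with a flat handle reaching 103 mm from its centre along its +y, loose; origin: centre of its underside. Leave alone
- tongs: stainless tongs lying flat, about 250 mm long along their y, 65 mm wide, 18 mm high, loose; origin: underneath, near the middle. Leave alone
- rolling_pin: short wooden rolling pin lying along its y, 270 mm long, 46 mm thick, loose; origin: on the work surface below its middle. Leave alone

How it is judged (in metres and radians):
On the way:
1. the lid has been pushed up past upright (value of joint lid above 1.6 rad), for 0.05 s.
At the end, for the whole second after the job is handed in: the lid lies flat on the far rests, within 4 degrees of its stop, at rest, and the dish, cup, tongs and rolling pin are within 30 mm of where they began (value of joint lid above 3.07 rad and velocity of joint lid below 0.05 rad/s and distance of each of dish, cup, tongs, rolling_pin from where it was at the start of the episode below 0.03 m); the robot touches nothing.
It fails at once if the lip is pinched between the fingers (pressed on its inner face and on its red back at once) (contact force between the fingers and lid_c0 above 1.5 N and contact force between the fingers and lid_c1 above 1.5 N).
It fails at once if the lid is flung or slammed (faster than 3.5 rad/s) (velocity of joint lid above 3.5 rad/s).
It fails at once if the dish, measuring cup, tongs or rolling pin is moved by more than 30 mm (distance of any of dish, cup, tongs, rolling_pin from where it was at the start of the episode above 0.03 m).
It also fails if it takes over 48 s, if anything falls off the work surface, if the arm or the gripper's body presses on something with over 40 N, if the wrist force passes 120 N, or if a joint passes its speed limit or range.

## Robot

A 7-joint arm with a two-finger parallel gripper is mounted at the origin on the work surface. World frame = base frame: x ahead of the robot, y to its left, z up, the work surface at z = 0. Lengths are in m, angles in degrees, forces in N, time in s.
With the tool pointing down it reaches from about 0.35 to 0.9 m from the base axis. Payload 19.9 kg.
Tool frame: the origin (TCP) lies at the very end of the fingers, on their centre line; the grasp point (between the pads) lies 19 mm behind it (manip.hold_point_z is the distance from the TCP to the grasp point, in m); z points along the fingers, y is the line along which they close (so a half turn about z gives the same grasp; the last joint's range is limited). The gripper opens to 85 mm and grips with 20 to 120 N. Pads are 22 mm wide; open, the fingers measure 114 mm over their backs; the gripper's body (76 mm by 85 mm) begins 54 mm behind the grasp point. The pads swing forward as they close: fully open they stand 13 mm farther back than shut.
Start: joints at [68.268, 23.915, -0.59, 92.452, 0.269, 63.638, -3.037], TCP at [0.207, -0.59, 0.231] pointing down, gripper open.
Joint ranges: [-161.28, 161.28], [-22.2, 115.67], [-73.04, 71.86], [3.21, 147.25], [-68.34, 248.33], [10.77, 114.83], [-161.83, 161.83]. Speed limits (degrees/s): [108.29, 108.29, 136.94, 136.94, 172.46, 172.46, 172.46].

## Interface

Orientations are given as [roll, pitch, yaw] about the fixed x, y, z axes, in that order (R = Rz(yaw) Ry(pitch) Rx(roll)).
In Python, from workcell import manip, cams gives the robot as it stands.
- The arm moves only by the tool drive_tool, never from a script. Its arguments are lists of equal length, an entry for each row: "delta_pos": the shift along the tool's x, y, z in m, a list of three; "rot": the turn, a rotation vector about the tool's x, y, z in rad, a list of three; "gripper": the opening, from 0 (shut) to 1 (fully open). A call has 1 to 5 rows; each row shifts and turns the commanded pose from where the row before left it, along the tool's axes as they then stand; what a row does not reach is not made up. A row lasts 1/12 s, in which the tool goes at most 41.7 mm and 7.16 degrees, less where a joint would pass 70% of its speed; a pose out of reach is approached as far as the arm can. A call with a gripper value outside its range is refused whole. The fingers move at their own pace and stop on an object; the grip force is fixed at half the most. Time passes only in rows, so rows that do not move let the fingers close. It gives the time, the measured TCP pose, the force, the opening and the grip force at its end, in the units of the state.
- manip.sense(): the state, without advancing time (a new reading comes with each control period).
- cams.read_camera(name): name is "scene" or "top" or "wrist"; returns the picture (400x640x3 uint8, blue, green, red); there is no depth.
- cams.camera_params(name): a dict with "fx", "fy", "cx", "cy" (pixels), "R" (3x3) and "t" (3): a world point X has camera coordinates R X + t; the wrist camera has in their place "tool_from_camera" (4x4, takes a point from camera to tool coordinates, whose origin is the TCP and whose axes are the flange's). Camera axes: x right, y down, z forward; pixel columns grow to the right and rows downward; lengths in m; the calibration is good to about 2 mm. A picture is of the moment at which its call begins: read the wrist's pose just before it. camera_params takes no time and is no camera call.
- manip.job_done(): hands the job in; it is judged then, once.
The state is a dict: "time": time; "joints": joint angles; "joint_vel": joint speeds; "effort": joint torques, N m; "position": TCP position; "tcp_rot": TCP orientation; "force": force on the tool from outside, world axes, zero at the start; "ft_torque": the same for the moment, N m; "width": opening from 0.0 (shut) to 1.0 (fully open); "grip_force": force on a finger pad.
Only numpy, scipy, OpenCV 4.12 (cv2) and the standard library are available. Lean on these libraries where they do the work, as an engineer would, in place of code of your own. Each camera call takes 0.05 s, during which the arm holds its last target. There are 200 camera calls.

## Working session

There is one attempt and no reset: what is moved stays moved. The work goes in short steps, Python scripts to look and compute and a tool call to move; the robot and the scene stay as the last step left them, time stands still between calls to the robot, and variables do not carry over. Pictures are saved under pics/ and viewed, at most 10 in all, crops included, and the job is handed in when it is done.

Besides the shell and the picture viewer there is one more tool, called as name(argument=value, ...) on one line, values as JSON. drive_tool: Moves the arm, as the interface text tells. Its arguments: {"type":"object","properties":{"delta_pos":{"type":"array"},"rot":{"type":"array"},"gripper":{"type":"array"}},"required":["delta_pos","rot","gripper"]}

```bash
mkdir -p pics; ls; python3 - <<'E'
from workcell import manip,cams
import cv2
s=manip.sense();print(s)
for n in("scene","top"):
    cv2.imwrite(f"pics/{n}0.png",cams.read_camera(n));p=cams.camera_params(n);print(n,p)
E
```

```text
pics
{'time': 0.0, 'joints': array([68.26828485, 23.94771455, -0.59178436, 92.48477776,  0.26936963,
       63.63883892, -3.03854067]), 'joint_vel': array([ 0.01471755,  0.02430823, -0.02820371,  0.01716304, -0.09638244,
       -0.0023927 ,  0.06112231]), 'effort': array([-2.46902448e-03, -8.64452219e+01,  6.77002743e-01, -4.34911537e+01,
        1.88967527e-02,  7.40330463e-03,  4.13762507e-05]), 'position': array([ 0.2070162 , -0.58935346,  0.23066917]), 'tcp_rot': array([-1.79930205e+02,  4.71525943e-03,  1.93539241e+01]), 'force': array([ 0.77423207, -0.26992781, -0.55142068]), 'ft_torque': array([-0.00860458, -0.00616551,  0.04008334]), 'grip_force': 0.0, 'width': 1.0005705665662352}
scene {'fx': 458.77719170220354, 'fy': 458.77719170220354, 'cx': 321.8289703974915, 'cy': 198.8747473430797, 'R': array([[-0.85385843,  0.52003494,  0.02212326],
       [ 0.33155301,  0.57616672, -0.74706393],
       [-0.40124603, -0.6305518 , -0.66438396]]), 't': array([ 0.55544336, -0.13500784,  1.35353247])}
top {'fx': 401.3207998086626, 'fy': 401.3207998086626, 'cx': 321.8512483798577, 'cy': 193.63898642922464, 'R': array([[-0.0190675 , -0.99980645, -0.00484715],
       [-0.99815093,  0.01931534, -0.05763372],
       [ 0.05771619,  0.00373925, -0.99832603]]), 't': array([-0.0213096 ,  0.60004797,  1.20308298])}
```

View pics/scene0.png

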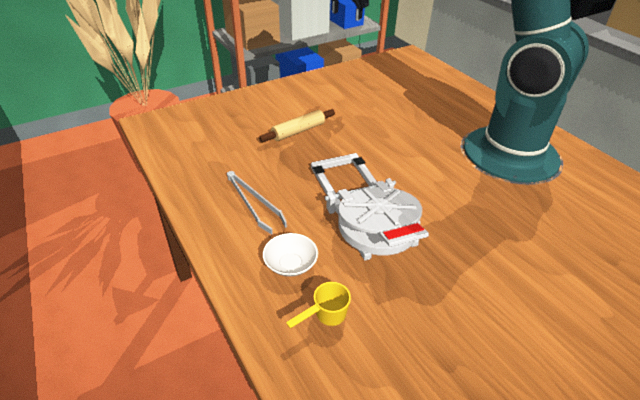

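View pics/top0.png

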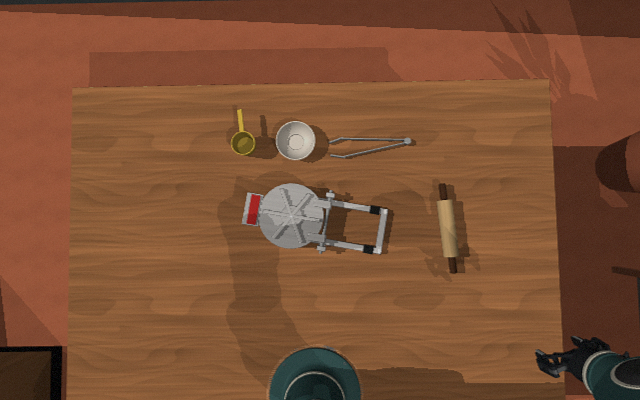

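The scene shows the press with its red strip at about (404,233), slightly raised. In the top view the red strip is at (255,210), the lugs at (331,194) and (322,249), the black rests at (376,210) and (369,249), and the pin at x≈448.

```bash
cat > h.py <<'E'
import numpy as np,cv2
from workcell import manip,cams
def ray(n,uv):
    p=cams.camera_params(n);R=np.array(p["R"]);t=np.array(p["t"])
    d=R.T@np.array([(uv[0]-p["cx"])/p["fx"],(uv[1]-p["cy"])/p["fy"],1]);return -R.T@t,d/np.linalg.norm(d)
def plane(n,uv,z):
    o,d=ray(n,uv);return o+d*(z-o[2])/d[2]
def tri(a,b):
    A=np.zeros((3,3));y=np.zeros(3)
    for o,d in(ray(*a),ray(*b)):
        P=np.eye(3)-np.outer(d,d);A+=P;y+=P@o
    return np.linalg.solve(A,y)
def proj(n,X):
    p=cams.camera_params(n);c=np.array(p["R"])@X+p["t"];return np.array([p["fx"]*c[0]/c[2]+p["cx"],p["fy"]*c[1]/c[2]+p["cy"]])
def red(im):
    h=cv2.cvtColor(im,cv2.COLOR_BGR2HSV);m=cv2.inRange(h,(0,200,120),(4,255,255))|cv2.inRange(h,(174,200,120),(180,255,255))
    return m
E
python3 - <<'E'
from h import *
C={}
for n,roi in(("scene",(360,200,450,260)),("top",(230,180,275,240))):
    im=cv2.imread(f"pics/{n}0.png");x0,y0,x1,y1=roi
    m=red(im)[y0:y1,x0:x1];k,l,s,c=cv2.connectedComponentsWithStats(m);i=1+s[1:,4].argmax()
    C[n]=c[i]+[x0,y0];pts=np.argwhere(l==i)[:,::-1].astype(np.float32)
    print(n,C[n],s[i],cv2.boxPoints(cv2.minAreaRect(pts))+[x0,y0])
print("red",tri(("scene",C["scene"]),("top",C["top"])))
im=cv2.imread("pics/top0.png");g=im.max(2)
m=(g<45).astype(np.uint8)[195:265,355:395];k,l,s,c=cv2.connectedComponentsWithStats(m)
for i in range(1,k):
    if s[i,4]>20:print("black",c[i]+[355,195],s[i,4],plane("top",c[i]+[355,195],.03))
for uv in((331,194),(322,249)):print("lug",plane("top",uv,.05))
cv2.imwrite("pics/a.png",np.hstack([cv2.resize(im[170:270,225:395],None,fx=4.7,fy=4.7,interpolation=cv2.INTER_CUBIC)]))
E
```

```text
scene [403.18007663 230.7164751 ] [ 24  24  40  15 261] [[383.75104332 232.06639099]
 [421.40664673 222.02489471]
 [423.29875946 229.12033081]
 [385.64315796 239.16182709]]
top [253.1626506  209.45783133] [ 17  15  13  29 166] [[246.92000008 222.44000244]
 [251.96000099 194.72000027]
 [259.44000053 196.08000183]
 [254.39999962 223.80000305]]
red [0.55310246 0.16245216 0.10071188]
black [374.55072464 209.68115942] 69 [ 0.54753175 -0.19003839  0.03      ]
black [367.97222222 248.76388889] 72 [ 0.43141052 -0.16732287  0.03      ]
lug [ 0.59604148 -0.059996    0.05      ]
lug [ 0.43486281 -0.03028626  0.05      ]
```

View pics/a.png

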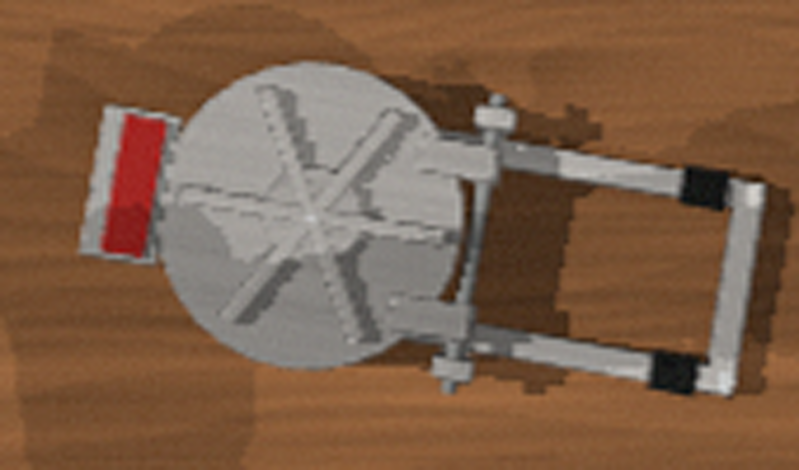

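```bash
cat >> h.py <<'E'
from scipy.spatial.transform import Rotation as Ro
YAW=-10.5; H=np.array([.5155,-.045,.044])          # hinge middle
ex=np.array([np.cos(np.radians(YAW)),np.sin(np.radians(YAW)),0]);ey=np.array([-ex[1],ex[0],0]);ez=np.array([0,0,1.])
def P(x,y,z): return H*[1,1,0]+ex*x+ey*y+ez*z       # press frame -> world
def toolR(tilt,dx=0):                                # tilt deg from straight down towards press -y
    return Ro.from_euler("xyz",[180,0,90+YAW],degrees=True)*Ro.from_rotvec([0,-np.radians(tilt),0])
def inpress(p): q=np.array(p)-H*[1,1,0];return np.array([q@ex,q@ey,q[2]])
def now():
    s=manip.sense();return s,np.array(s["position"]),Ro.from_euler("xyz",s["tcp_rot"],degrees=True)
def rows(p0,R0,p1,R1,n):                             # n equal rows (shift, then turn, in tool axes)
    r=(R0.inv()*R1).as_rotvec()/n
    M=sum((R0*Ro.from_rotvec(r*k)).as_matrix() for k in range(n))
    d=np.linalg.solve(M,p1-p0);print(n,"rows d",d.round(4),"|d|",np.linalg.norm(d).round(4),"rot",r.round(4),"deg",np.degrees(np.linalg.norm(r)).round(2))
    return d,r
E
python3 - <<'E'
from h import *
s,p,R=now();rows(p,R,np.array([.47,-.2,.30]),toolR(0),14)
rows(np.array([.47,-.2,.30]),toolR(0),P(0,.36,.25),toolR(0),15)
for n,uv in(("cup",(243,143)),("dish",(295,140)),("pin",(448,228))):print(n,inpress(plane("top",uv,.03)))
E
```

```text
14 rows d [ 0.0347 -0.0053 -0.0049] |d| 0.0355 rot [-0.0001 -0.     -0.075 ] deg 4.3
15 rows d [0.0347 0.0011 0.0033] |d| 0.0349 rot [0. 0. 0.] deg 0.0
cup [0.19247342 0.2882811  0.03      ]
dish [0.22718295 0.13409556 0.03      ]
pin [ 0.03971466 -0.36181238  0.03      ]
```

drive_tool(delta_pos=[[0.035, -0.005, -0.005], [0.035, -0.005, -0.005], [0.035, -0.005, -0.005], [0.035, -0.005, -0.005], [0.035, -0.005, -0.005]], rot=[[0, 0, -0.075], [0, 0, -0.075], [0, 0, -0.075], [0, 0, -0.075], [0, 0, -0.075]], gripper=[0, 0, 0, 0, 0])

```text
time: 0.52
position: [0.3504, -0.4849, 0.2561]
tcp_rot: [-180.0, -0.0, 41.1]
force: [-0.2, -0.6, 0.1]
width: 0.302
grip_force: 0.0
```

drive_tool(delta_pos=[[0.035, -0.005, -0.005], [0.035, -0.005, -0.005], [0.035, -0.005, -0.005], [0.035, -0.005, -0.005], [0.035, -0.005, -0.005]], rot=[[0, 0, -0.075], [0, 0, -0.075], [0, 0, -0.075], [0, 0, -0.075], [0, 0, -0.075]], gripper=[0, 0, 0, 0, 0])

```text
time: 0.93
position: [0.4442, -0.3361, 0.2812]
tcp_rot: [-180.0, -0.0, 62.6]
force: [0.2, 0.5, -0.0]
width: 0.003
grip_force: 0.0
```

drive_tool(delta_pos=[[0.035, -0.005, -0.005], [0.035, -0.005, -0.005], [0.035, -0.005, -0.005], [0.035, -0.005, -0.005], [0, 0, 0]], rot=[[0, 0, -0.075], [0, 0, -0.075], [0, 0, -0.075], [0, 0, -0.075], [0, 0, 0]], gripper=[0, 0, 0, 0, 0])

```text
time: 1.35
position: [0.4769, -0.1938, 0.3024]
tcp_rot: [179.9, -0.1, 80.3]
force: [1.0, 0.9, -0.7]
width: -0.002
grip_force: 0.0
```

```bash
python3 - <<'E'
from h import *
s,p,R=now();print(s["time"],s["joints"].round(1),p,s["tcp_rot"],inpress(p));rows(p,R,P(0,.36,.25),toolR(0),15)
E
```

```text
1.35 [ 40.4  10.1 -24.5 102.3   4.4  68.5   4.9] [ 0.47688443 -0.19379328  0.30238649] [ 1.79925962e+02 -5.87913563e-02  8.02520603e+01] [-0.01085353 -0.15333885  0.30238649]
15 rows d [0.0342 0.001  0.0035] |d| 0.0344 rot [ 0.0001 -0.0001  0.0009] deg 0.05
```

drive_tool(delta_pos=[[0.034, 0.001, 0.003], [0.034, 0.001, 0.003], [0.034, 0.001, 0.003], [0.034, 0.001, 0.003], [0.034, 0.001, 0.003]], rot=[[0, 0, 0], [0, 0, 0], [0, 0, 0], [0, 0, 0], [0, 0, 0]], gripper=[0, 0, 0, 0, 0])

```text
time: 1.77
position: [0.5112, -0.0328, 0.2861]
tcp_rot: [-180.0, 0.0, 79.5]
force: [0.9, -0.6, 0.0]
width: -0.001
grip_force: 0.0
```

drive_tool(delta_pos=[[0.034, 0.001, 0.003], [0.034, 0.001, 0.003], [0.034, 0.001, 0.003], [0.034, 0.001, 0.003], [0.034, 0.001, 0.003]], rot=[[0, 0, 0], [0, 0, 0], [0, 0, 0], [0, 0, 0], [0, 0, 0]], gripper=[0, 0, 0, 0, 0])

```text
time: 2.18
position: [0.5471, 0.1334, 0.271]
tcp_rot: [-180.0, 0.0, 79.5]
force: [0.9, -1.0, 0.7]
width: 0.005
grip_force: 0.0
```

drive_tool(delta_pos=[[0.034, 0.001, 0.003], [0.034, 0.001, 0.003], [0.034, 0.001, 0.003], [0.034, 0.001, 0.003], [0.034, 0.001, 0.003]], rot=[[0, 0, 0], [0, 0, 0], [0, 0, 0], [0, 0, 0], [0, 0, 0]], gripper=[0, 0, 0, 0, 0])

```text
time: 2.6
position: [0.5831, 0.2997, 0.2557]
tcp_rot: [-180.0, 0.0, 79.5]
force: [1.0, -0.6, 0.1]
width: -0.002
grip_force: 0.0
```

drive_tool(delta_pos=[[0, 0, 0], [0, 0, 0], [0, 0, 0], [0, 0, 0], [0, 0, 0]], rot=[[0, -0.1, 0], [0, -0.1, 0], [0, -0.1, 0], [0, -0.1, 0], [0, -0.1, 0]], gripper=[0, 0, 0, 0, 0])

```text
time: 3.02
position: [0.5829, 0.2985, 0.2566]
tcp_rot: [179.9, 28.9, 79.5]
force: [0.7, 0.3, 0.0]
width: -0.001
grip_force: 0.0
```

```bash
python3 - <<'E'
from h import *
s,p,R=now();print(s["time"],s["joints"].round(1),p,s["tcp_rot"],inpress(p));rows(p,R,P(0,.32,.12),toolR(50),6)
E
```

```text
3.0167 [-22.7  40.9 -27.5  70.4  32.5  98.3 -61.4] [0.58293186 0.29852229 0.2565678 ] [179.94856762  28.93063533  79.47969726] [0.00370074 0.35005846 0.2565678 ]
6 rows d [ 0.01   -0.0006  0.0212] |d| 0.0234 rot [ 0.0001 -0.0613 -0.0001] deg 3.51
```

drive_tool(delta_pos=[[0.01, -0.001, 0.021], [0.01, -0.001, 0.021], [0.01, 0, 0.021], [0.01, -0.001, 0.021], [0.01, 0, 0.021]], rot=[[0, -0.06, 0], [0, -0.06, 0], [0, -0.06, 0], [0, -0.06, 0], [0, -0.06, 0]], gripper=[0, 0, 0, 0, 0])

```text
time: 3.43
position: [0.5759, 0.2789, 0.1407]
tcp_rot: [-180.0, 46.0, 79.6]
force: [-0.1, 0.2, 0.8]
width: -0.003
grip_force: 0.0
```

drive_tool(delta_pos=[[0.01, -0.001, 0.021], [0, 0, 0]], rot=[[0, -0.06, 0], [0, 0, 0]], gripper=[0, 0])

```text
time: 3.6
position: [0.5715, 0.2696, 0.1144]
tcp_rot: [-179.4, 49.8, 80.0]
force: [-1.3, -1.2, -2.1]
width: -0.001
grip_force: 0.0
```

```bash
python3 - <<'E'
from h import *
s,p,R=now();print(s["time"],s["joints"].round(1),p,s["tcp_rot"],inpress(p),R.as_matrix()[:,2]);print(np.array(cams.camera_params("wrist")["tool_from_camera"]).round(3))
a=cams.read_camera("scene")[130:350,240:540];b=cams.read_camera("wrist")
a=cv2.resize(a,None,fx=2.6,fy=2.6,interpolation=cv2.INTER_CUBIC);cv2.imwrite("pics/b.png",a);cv2.imwrite("pics/w.png",b)
print(proj("scene",P(0,.235,.092)),proj("scene",p))
E
```

```text
3.6 [-30.   55.9 -20.7  70.1  40.6 103.4 -67.1] [0.57145677 0.26956919 0.11442569] [-179.42038795   49.84040554   80.04693088] [-0.00230591  0.31949901  0.11442569] [-0.14205122 -0.75096181 -0.64488589]
[[-0.    -0.958 -0.287  0.075]
 [ 1.    -0.    -0.    -0.   ]
 [ 0.    -0.287  0.958 -0.144]
 [ 0.     0.     0.     1.   ]]
[407.45627893 241.60498071] [431.64294892 263.80385111]
```

View pics/b.png

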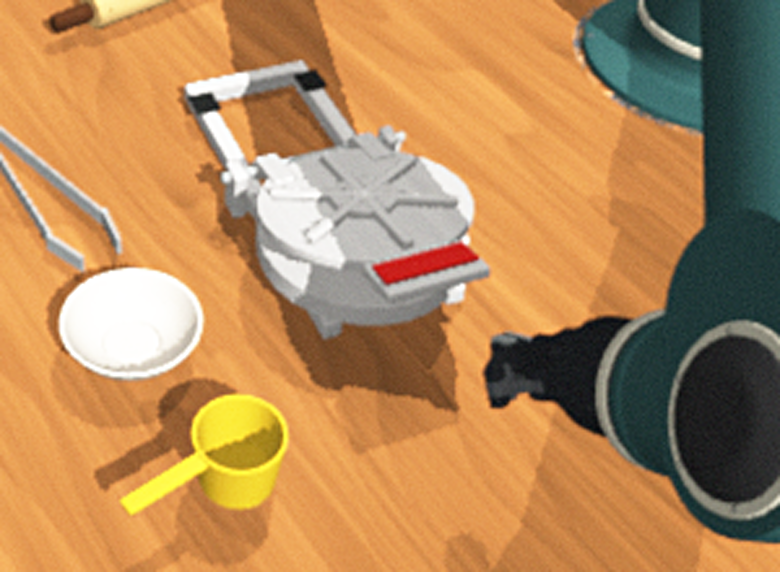

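View pics/w.png

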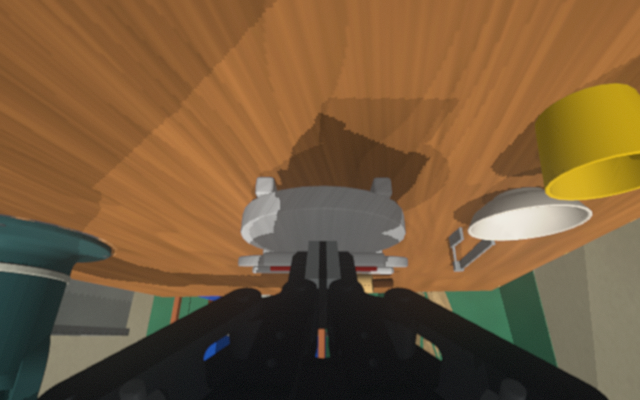

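Scene crop: lip's lower outer edge midpoint at (437,283), i.e. full-picture (408,239), about 3 px above my model, so the lid is at ~0.22 rad. The closed fingertips at (490,370) point at the lip. The wrist view confirms they are centred on the lip (fingers at column 323, lip 240–408).

```bash
python3 - <<'E'
from h import *
s,p,R=now();a=P(0,.295,.078);rows(p,R,a,toolR(50),2);rows(a,toolR(50),P(0,.226,.062),toolR(50),5)
E
```

```text
2 rows d [0.0072 0.0003 0.0237] |d| 0.0248 rot [-0.0003 -0.0066  0.0007] deg 0.38
5 rows d [-0.0064 -0.      0.0126] |d| 0.0142 rot [0. 0. 0.] deg 0.0
```

drive_tool(delta_pos=[[0.007, 0, 0.024], [0.007, 0, 0.024], [0, 0, 0]], rot=[[0, -0.005, 0], [0, -0.005, 0], [0, 0, 0]], gripper=[0, 0, 0])

```text
time: 3.95
position: [0.569, 0.2416, 0.0778]
tcp_rot: [-180.0, 49.9, 79.4]
force: [1.3, -1.2, -0.6]
width: -0.002
grip_force: 0.0
```

drive_tool(delta_pos=[[-0.0065, 0, 0.0125], [-0.0065, 0, 0.0125], [-0.0065, 0, 0.0125], [-0.0065, 0, 0.0125], [-0.006, 0, 0.0125]], rot=[[0, 0, 0], [0, 0, 0], [0, 0, 0], [0, 0, 0], [0, 0, 0]], gripper=[0, 0, 0, 0, 0])

```text
time: 4.37
position: [0.5577, 0.1775, 0.0653]
tcp_rot: [179.7, 49.6, 79.3]
force: [1.1, 0.0, -0.2]
width: -0.004
grip_force: 0.0
```

drive_tool(delta_pos=[[0, 0, 0], [0, 0, 0]], rot=[[0, 0, 0], [0, 0, 0]], gripper=[0, 0])

```text
time: 4.53
position: [0.5576, 0.1775, 0.0649]
tcp_rot: [179.8, 49.7, 79.3]
force: [-0.3, -0.1, -0.0]
width: 0.001
grip_force: 0.0
```

```bash
cat >> h.py <<'E'
def traj(th,s=.022,h=.011):                          # lid angle deg -> tool pose (press plane)
    al=np.interp(th,[12,40,120,180],[40,42,80,90])
    c=lambda a:np.array([np.cos(np.radians(a)),np.sin(np.radians(a))])
    C=.24*c(th)-s*c(al) if th<al else (.24-s)*c(th)
    T=C-h*c(al+90)
    return P(0,T[0],.044+T[1]),toolR(90-al)
def plan(ths,n=5):
    s,p,R=now();print(s["time"],s["joints"].round(0),"press",inpress(p).round(4),"tilt",s["tcp_rot"].round(1),"F",s["force"].round(1))
    for th in ths:
        q,Q=traj(th);print(th,inpress(q).round(3),end=" ");rows(p,R,q,Q,n);p,R=q,Q
E
python3 - <<'E'
from h import *
plan([16,32,48,64])
E
```

```text
4.5333 [-24.  54. -20.  83.  43.  93. -70.] press [0.0008 0.2264 0.0649] tilt [179.8  49.7  79.3] F [-0.3 -0.1 -0. ]
16 [-0.     0.221  0.088] 5 rows d [-0.0041 -0.0002 -0.0021] |d| 0.0046 rot [ 0.0002 -0.0001 -0.0005] deg 0.03
32 [0.    0.194 0.148] 5 rows d [-0.0127  0.     -0.0039] |d| 0.0133 rot [0.    0.004 0.   ] deg 0.23
48 [0.    0.154 0.198] 5 rows d [-0.0128 -0.     -0.0009] |d| 0.0129 rot [0.     0.0153 0.    ] deg 0.87
64 [0.    0.104 0.233] 5 rows d [-0.0121 -0.      0.0012] |d| 0.0121 rot [ 0.      0.0265 -0.    ] deg 1.52
```

drive_tool(delta_pos=[[-0.004, 0, -0.002], [-0.004, 0, -0.002], [-0.004, 0, -0.002], [-0.004, 0, -0.002], [-0.0045, 0, -0.0025]], rot=[[0, 0, 0], [0, 0, 0], [0, 0, 0], [0, 0, 0], [0, 0, 0]], gripper=[0, 0, 0, 0, 0])

```text
time: 4.95
position: [0.5558, 0.1729, 0.0856]
tcp_rot: [180.0, 49.7, 79.6]
force: [2.0, 1.8, -6.6]
width: -0.005
grip_force: 3.1
```

drive_tool(delta_pos=[[-0.0125, 0, -0.004], [-0.0125, 0, -0.004], [-0.013, 0, -0.004], [-0.0125, 0, -0.004], [-0.013, 0, -0.004]], rot=[[0, 0.004, 0], [0, 0.004, 0], [0, 0.004, 0], [0, 0.004, 0], [0, 0.004, 0]], gripper=[0, 0, 0, 0, 0])

```text
time: 5.37
position: [0.5504, 0.1465, 0.1471]
tcp_rot: [-180.0, 48.6, 79.6]
force: [0.4, 0.3, -7.8]
width: -0.0
grip_force: 2.9
```

```bash
python3 - <<'E'
from h import *
plan([44,56,68])
a=cams.read_camera("scene")[130:350,240:540]
a=cv2.resize(a,None,fx=2.6,fy=2.6,interpolation=cv2.INTER_CUBIC);cv2.imwrite("pics/c.png",a)
E
```

```text
5.3667 [-21.  45. -21.  87.  42.  95. -65.] press [-0.0005  0.1946  0.1471] tilt [-180.    48.6   79.6] F [ 0.4  0.3 -7.8]
44 [-0.     0.164  0.188] 5 rows d [-0.01    0.0001 -0.001 ] |d| 0.0101 rot [0.0001 0.0089 0.0002] deg 0.51
56 [-0.     0.13   0.218] 5 rows d [-0.0091  0.      0.0004] |d| 0.0091 rot [ 0.      0.0199 -0.    ] deg 1.14
68 [0.    0.091 0.24 ] 5 rows d [-0.009   0.      0.0014] |d| 0.0091 rot [0.     0.0199 0.    ] deg 1.14
```

View pics/c.png

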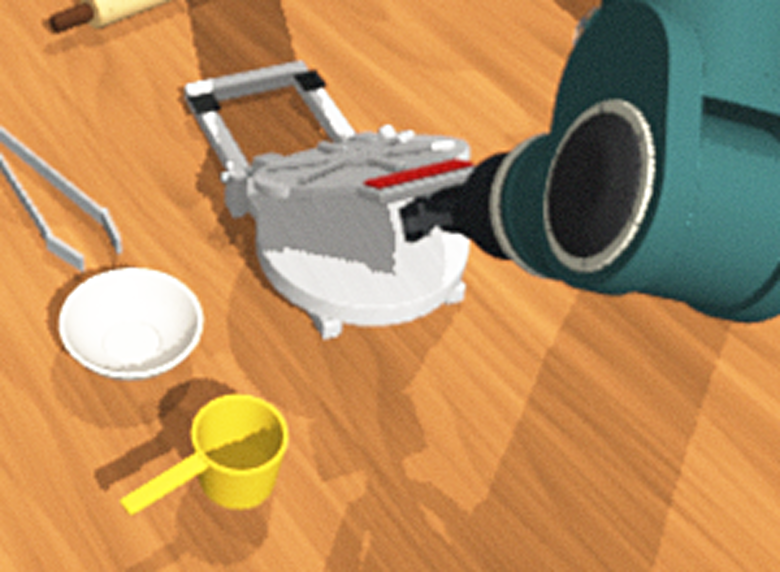

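The picture shows the lid lifted to about 30° with its lip (red at (418,175)) riding on the fingertips at (410,220). I'll keep pushing.

drive_tool(delta_pos=[[-0.01, 0, -0.001], [-0.01, 0, -0.001], [-0.01, 0, -0.001], [-0.01, 0, -0.001], [-0.01, 0, -0.001]], rot=[[0, 0.009, 0], [0, 0.009, 0], [0, 0.009, 0], [0, 0.009, 0], [0, 0.009, 0]], gripper=[0, 0, 0, 0, 0])

```text
time: 5.83
position: [0.545, 0.1164, 0.1868]
tcp_rot: [-179.9, 46.1, 79.6]
force: [0.9, 0.6, -9.2]
width: 0.001
grip_force: 3.3
```

drive_tool(delta_pos=[[-0.009, 0, 0], [-0.009, 0, 0.0005], [-0.009, 0, 0.0005], [-0.009, 0, 0.0005], [-0.0095, 0, 0.0005]], rot=[[0, 0.02, 0], [0, 0.02, 0], [0, 0.02, 0], [0, 0.02, 0], [0, 0.02, 0]], gripper=[0, 0, 0, 0, 0])

```text
time: 6.25
position: [0.5388, 0.0824, 0.2171]
tcp_rot: [-180.0, 40.3, 79.5]
force: [0.0, 2.3, -7.7]
width: 0.0
grip_force: 3.1
```

drive_tool(delta_pos=[[-0.009, 0, 0.0015], [-0.009, 0, 0.0015], [-0.009, 0, 0.0015], [-0.009, 0, 0.0015], [-0.009, 0, 0.001]], rot=[[0, 0.02, 0], [0, 0.02, 0], [0, 0.02, 0], [0, 0.02, 0], [0, 0.02, 0]], gripper=[0, 0, 0, 0, 0])

```text
time: 6.67
position: [0.5316, 0.0432, 0.2395]
tcp_rot: [180.0, 34.5, 79.5]
force: [0.3, 3.8, -5.7]
width: 0.0
grip_force: 2.8
```

```bash
python3 - <<'E'
from h import *
plan([80,95,110,125])
E
```

```text
6.6667 [ -6.  26. -23.  98.  36.  85. -52.] press [-2.000e-04  8.960e-02  2.395e-01] tilt [180.   34.5  79.5] F [ 0.3  3.8 -5.7]
80 [0.    0.047 0.253] 5 rows d [-0.0086  0.      0.0022] |d| 0.0089 rot [0.0001 0.0194 0.    ] deg 1.11
95 [-0.    -0.009  0.257] 5 rows d [-0.0104 -0.      0.0043] |d| 0.0113 rot [0.     0.0249 0.    ] deg 1.43
110 [ 0.    -0.064  0.246] 5 rows d [-0.0097  0.      0.0057] |d| 0.0113 rot [-0.      0.0249 -0.    ] deg 1.42
125 [-0.    -0.114  0.221] 5 rows d [-0.0087 -0.      0.0071] |d| 0.0113 rot [0.     0.0195 0.    ] deg 1.12
```

drive_tool(delta_pos=[[-0.0085, 0, 0.002], [-0.0085, 0, 0.002], [-0.0085, 0, 0.002], [-0.0085, 0, 0.0025], [-0.0085, 0, 0.0025]], rot=[[0, 0.02, 0], [0, 0.02, 0], [0, 0.02, 0], [0, 0.02, 0], [0, 0.02, 0]], gripper=[0, 0, 0, 0, 0])

```text
time: 7.08
position: [0.5241, 0.0021, 0.2527]
tcp_rot: [180.0, 28.8, 79.5]
force: [0.8, 4.9, -4.5]
width: 0.001
grip_force: 2.6
```

drive_tool(delta_pos=[[-0.0105, 0, 0.0045], [-0.0105, 0, 0.0045], [-0.0105, 0, 0.004], [-0.0105, 0, 0.004], [-0.0105, 0, 0.0045]], rot=[[0, 0.025, 0], [0, 0.025, 0], [0, 0.025, 0], [0, 0.025, 0], [0, 0.025, 0]], gripper=[0, 0, 0, 0, 0])

```text
time: 7.5
position: [0.5138, -0.0536, 0.2567]
tcp_rot: [179.9, 21.7, 79.5]
force: [1.2, 4.6, -3.0]
width: -0.004
grip_force: 2.3
```

drive_tool(delta_pos=[[-0.0095, 0, 0.0055], [-0.01, 0, 0.0055], [-0.0095, 0, 0.006], [-0.01, 0, 0.006], [-0.0095, 0, 0.0055]], rot=[[0, 0.025, 0], [0, 0.025, 0], [0, 0.025, 0], [0, 0.025, 0], [0, 0.025, 0]], gripper=[0, 0, 0, 0, 0])

```text
time: 7.92
position: [0.5037, -0.108, 0.2454]
tcp_rot: [179.9, 14.5, 79.5]
force: [1.5, 4.3, -1.3]
width: -0.002
grip_force: 1.9
```

```bash
python3 - <<'E'
from h import *
plan([124,137,150,160])
a=cams.read_camera("scene")[90:310,240:540]
a=cv2.resize(a,None,fx=2.6,fy=2.6,interpolation=cv2.INTER_CUBIC);cv2.imwrite("pics/d.png",a)
E
```

```text
7.9167 [ 18.  14. -21. 107.  21.  65. -23.] press [-2.000e-04 -6.410e-02  2.454e-01] tilt [179.9  14.5  79.5] F [ 1.5  4.3 -1.3]
124 [ 0.    -0.111  0.223] 5 rows d [-0.0082  0.      0.0064] |d| 0.0104 rot [ 0.0002  0.0181 -0.    ] deg 1.04
137 [-0.    -0.149  0.191] 5 rows d [-0.0065 -0.      0.0074] |d| 0.0098 rot [-0.      0.0076 -0.    ] deg 0.43
150 [ 0.    -0.178  0.152] 5 rows d [-0.005   0.      0.0084] |d| 0.0098 rot [-0.      0.0076  0.    ] deg 0.43
160 [ 0.    -0.194  0.118] 5 rows d [-0.0027  0.      0.007 ] |d| 0.0075 rot [0.     0.0058 0.    ] deg 0.33
```

View pics/d.png

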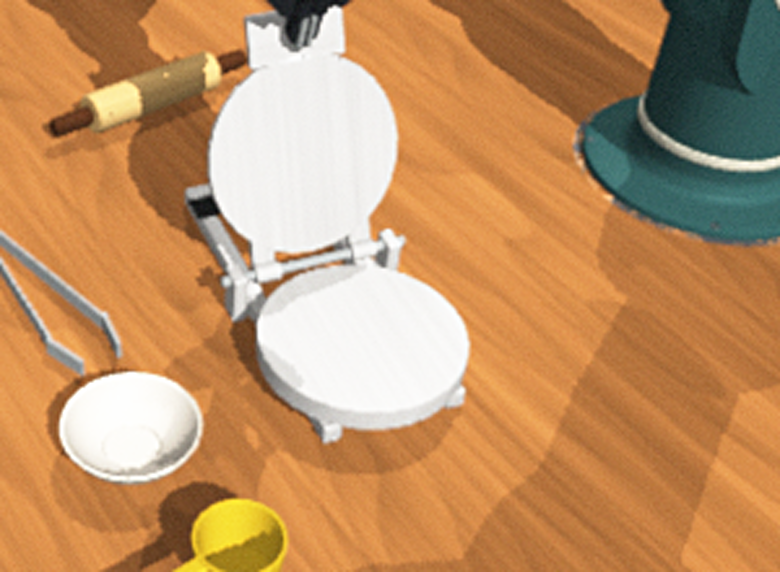

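The lid is now past upright, about 110°. The fingertips at (300,40) are centred on the inner face of the lip, and the other objects have not moved.

drive_tool(delta_pos=[[-0.008, 0, 0.0065], [-0.008, 0, 0.0065], [-0.008, 0, 0.0065], [-0.0085, 0, 0.0065], [-0.008, 0, 0.0065]], rot=[[0, 0.018, 0], [0, 0.018, 0], [0, 0.018, 0], [0, 0.018, 0], [0, 0.018, 0]], gripper=[0, 0, 0, 0, 0])

```text
time: 8.38
position: [0.4954, -0.1532, 0.2224]
tcp_rot: [179.9, 9.4, 79.5]
force: [1.9, 4.1, -0.4]
width: 0.005
grip_force: 1.7
```

drive_tool(delta_pos=[[-0.0065, 0, 0.0075], [-0.0065, 0, 0.0075], [-0.0065, 0, 0.0075], [-0.0065, 0, 0.0075], [-0.0065, 0, 0.0075]], rot=[[0, 0.008, 0], [0, 0.008, 0], [0, 0.008, 0], [0, 0.007, 0], [0, 0.007, 0]], gripper=[0, 0, 0, 0, 0])

```text
time: 8.8
position: [0.4885, -0.1901, 0.189]
tcp_rot: [-180.0, 7.2, 79.5]
force: [1.8, 2.9, 0.8]
width: -0.002
grip_force: 1.5
```

drive_tool(delta_pos=[[-0.005, 0, 0.0085], [-0.005, 0, 0.0085], [-0.005, 0, 0.0085], [-0.005, 0, 0.0085], [-0.005, 0, 0.008]], rot=[[0, 0.008, 0], [0, 0.008, 0], [0, 0.008, 0], [0, 0.007, 0], [0, 0.007, 0]], gripper=[0, 0, 0, 0, 0])

```text
time: 9.22
position: [0.483, -0.219, 0.1497]
tcp_rot: [-180.0, 5.0, 79.5]
force: [1.2, 3.4, 1.6]
width: 0.002
grip_force: 1.3
```

```bash
python3 - <<'E'
from h import *
plan([160,170,180])
E
```

```text
9.2167 [ 32.  20. -17. 111.  14.  50.  -3.] press [-0.0002 -0.177   0.1497] tilt [-180.     5.    79.5] F [1.2 3.4 1.6]
160 [ 0.    -0.194  0.118] 5 rows d [-0.0029  0.0001  0.0066] |d| 0.0072 rot [-0.0001  0.0059  0.0001] deg 0.34
170 [ 0.    -0.204  0.082] 5 rows d [-0.0016 -0.      0.0074] |d| 0.0075 rot [0.     0.0058 0.    ] deg 0.33
180 [ 0.    -0.207  0.044] 5 rows d [-0.0005 -0.      0.0075] |d| 0.0075 rot [0.     0.0058 0.    ] deg 0.33
```

drive_tool(delta_pos=[[-0.003, 0, 0.0065], [-0.003, 0, 0.0065], [-0.003, 0, 0.0065], [-0.003, 0, 0.0065], [-0.003, 0, 0.007]], rot=[[0, 0.006, 0], [0, 0.006, 0], [0, 0.006, 0], [0, 0.006, 0], [0, 0.006, 0]], gripper=[0, 0, 0, 0, 0])

```text
time: 9.63
position: [0.4801, -0.2362, 0.1185]
tcp_rot: [180.0, 3.3, 79.5]
force: [0.4, 2.1, 1.3]
width: 0.002
grip_force: 1.2
```

drive_tool(delta_pos=[[-0.0015, 0, 0.0075], [-0.0015, 0, 0.0075], [-0.0015, 0, 0.0075], [-0.0015, 0, 0.0075], [-0.0015, 0, 0.0075]], rot=[[0, 0.006, 0], [0, 0.006, 0], [0, 0.006, 0], [0, 0.006, 0], [0, 0.006, 0]], gripper=[0, 0, 0, 0, 0])

```text
time: 10.05
position: [0.4783, -0.2453, 0.0812]
tcp_rot: [180.0, 1.6, 79.5]
force: [0.5, 0.7, 3.1]
width: 0.002
grip_force: 1.2
```

drive_tool(delta_pos=[[-0.0005, 0, 0.007], [-0.0005, 0, 0.007], [-0.0005, 0, 0.007], [-0.0005, 0, 0.007], [0, 0, 0.005]], rot=[[0, 0.006, 0], [0, 0.006, 0], [0, 0.006, 0], [0, 0.006, 0], [0, 0.005, 0]], gripper=[0, 0, 0, 0, 0])

```text
time: 10.47
position: [0.4777, -0.2476, 0.0481]
tcp_rot: [-180.0, -0.0, 79.5]
force: [-0.6, -1.2, 2.6]
width: -0.001
grip_force: 1.1
```

drive_tool(delta_pos=[[0, 0, 0.002], [0, 0, 0.002]], rot=[[0, 0, 0], [0, 0, 0]], gripper=[0, 0])

```text
time: 10.63
position: [0.4777, -0.2476, 0.0446]
tcp_rot: [-180.0, -0.0, 79.5]
force: [-1.1, -1.8, 2.4]
width: 0.001
grip_force: 1.1
```

Not at the stop yet, with only 2.4 N; keep pressing gently.

drive_tool(delta_pos=[[0, 0, 0.001], [0, 0, 0.001], [0, 0, 0.001]], rot=[[0, 0, 0], [0, 0, 0], [0, 0, 0]], gripper=[0, 0, 0])

```text
time: 10.88
position: [0.478, -0.2476, 0.0432]
tcp_rot: [180.0, 0.0, 79.5]
force: [-14.7, 4.1, 49.1]
width: 0.001
grip_force: 24.2
```

drive_tool(delta_pos=[[0, 0, 0.001], [0, 0, 0]], rot=[[0, 0, 0], [0, 0, 0]], gripper=[0, 0])

```text
time: 11.05
position: [0.478, -0.2476, 0.0432]
tcp_rot: [180.0, 0.1, 79.5]
force: [-17.3, 6.5, 48.1]
width: -0.0
grip_force: 24.3
```

The stop is reached: firm contact at z = 0.043, which matches a flat lid. Now backing off straight up.

drive_tool(delta_pos=[[0, 0, -0.003], [0, 0, -0.005], [0, 0, -0.015], [0, 0, -0.03], [0, 0, -0.035]], rot=[[0, 0, 0], [0, 0, 0], [0, 0, 0], [0, 0, 0], [0, 0, 0]], gripper=[0, 0, 0, 0, 0])

```text
time: 11.47
position: [0.477, -0.2468, 0.1289]
tcp_rot: [-179.8, -0.1, 79.5]
force: [0.5, -0.9, 0.5]
width: -0.001
grip_force: 0.0
```

drive_tool(delta_pos=[[0, 0, -0.035], [0, 0, -0.035], [0, 0, -0.02], [0, 0, 0], [0, 0, 0]], rot=[[0, 0, 0], [0, 0, 0], [0, 0, 0], [0, 0, 0], [0, 0, 0]], gripper=[0, 0, 0, 0, 0])

```text
time: 11.88
position: [0.4782, -0.2476, 0.22]
tcp_rot: [179.9, 0.0, 79.5]
force: [-1.1, -0.4, 0.3]
width: 0.001
grip_force: 0.0
```

```bash
python3 - <<'E'
from h import *
a=cams.read_camera("scene")[60:350,200:580]
a=cv2.resize(a,None,fx=2,fy=2,interpolation=cv2.INTER_CUBIC);cv2.imwrite("pics/e.png",a)
E
```

```text
(no output)
```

View pics/e.png

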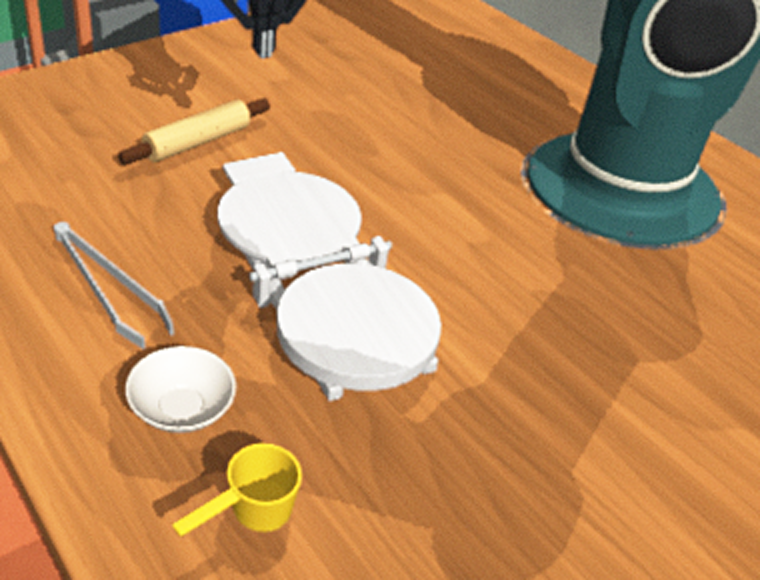

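The lid lies flat on the rests, with its lip at (260,170). The gripper is well clear at (265,40), and the other objects are where they started.

```bash
python3 -c "
from workcell import manip
print(manip.job_done())"
```

```text
the job is handed in; nothing more can be done
None
```

I pushed the lid over the hinge until it met its stop and lay flat on the far rests, moved the arm clear with the other objects undisturbed, and handed the job in at about 12 s; no verdict came back.

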